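# Put the whistle away and wedge the key box lid shut

## Robot

A 6-joint arm with a two-finger parallel gripper is mounted at the origin on the work surface. World frame = base frame: x ahead of the robot, y to its left, z up, the work surface at z = 0. Lengths are in m, angles in degrees, forces in N, time in s.
With the tool pointing down it reaches from about 0.4 to 0.825 m from the base axis. Payload 7 kg.
Tool frame: the origin (TCP) lies at the very end of the fingers, on their centre line; the grasp point (between the pads) lies 19 mm behind it; z points along the fingers, y is the line along which they close (so a half turn about z gives the same grasp; the last joint's range is limited). The gripper opens to 88 mm and grips with 3 to 60 N. Pads are 19 mm wide; open, the fingers measure 130 mm over their backs; the gripper's body (78 mm by 193 mm) begins 47 mm behind the grasp point.
Start: joints at [82.798, 20.546, 0.682, 0, -70.136, -16.507], TCP at [0.271, 0.618, 0.227] pointing down, gripper open.
Joint ranges: [-176.03, 176.03], [-82.01, 121.73], [-58.28, 71.71], [-173.87, 95.51], [-174.79, -0.11], [-173.66, 173.66]. Speed limits (degrees/s): [136.94, 136.94, 172.46, 180, 180, 180].

## Interface

Orientations are given as [roll, pitch, yaw] about the fixed x, y, z axes, in that order (R = Rz(yaw) Ry(pitch) Rx(roll)).
In Python, from plant import get_state, capture, close_job, regions_of gives the robot as it stands.
- The arm moves only by the tool jog_arm, never from a script. Its argument "moves" is a list of rows, each a list of 3 entries, a list of its own where there are three numbers: the shift along the tool's x, y, z in cm, then the turn about the tool's z in degrees, then the finger opening in cm, from 0 to 8.76. A call has 1 to 12 rows; each row shifts and turns the commanded pose from where the row before left it, along the tool's axes as they then stand; what a row does not reach is not made up. A row lasts 1/8 s, in which the tool goes at most 62.5 mm and 10.7 degrees, less where a joint would pass 70% of its speed; a pose out of reach is approached as far as the arm can. A call is refused whole if a number of a shift passes 6.25 or a number of a turn 10.7, either way. A call with a gripper value outside its range is refused whole. The fingers move at their own pace and stop on an object; "newtons" is the grip in N (left out, the last holds). Time passes only in rows, so rows that do not move let the fingers close. It gives the time, the measured TCP pose, the force, the opening and the grip force at its end, in the units of the state.
- get_state(): the state, without advancing time (a new reading comes with each control period).
- capture(name): name is "side" or "top" or "wrist"; returns a dict with "pixels" (384x512x3 uint8, blue, green, red), "mtx" (3x3 intrinsics, pixels), "k1" (the pictures are not rectified: a ray, as slopes to the right and down, at radius r is drawn at 1 + k1 r^2 times it, then the intrinsics apply), "world_from_camera" (4x4, takes a point from camera to world coordinates); the wrist camera has in their place "hand_eye" (4x4, takes a point from camera to tool coordinates, whose origin is the TCP and whose axes are the flange's). Camera axes: x right, y down, z forward; pixel columns grow to the right and rows downward; lengths in m; the calibration is good to about 2 mm. A picture is of the moment at which its call begins: read the wrist's pose just before it. There is no depth.
- close_job(): hands the job in; it is judged then, once.
Trained networks look in a picture, given as the dict that the camera call returned (one of the last four; its "shot" number tells which), for a name from the list of things; names that differ only in an ending like _2 or _b are one class to them, and where a whole thing is asked for, a point or a joint stands for the part that bears it (a point fixed in the world has none). Each returns a list of dicts, best first, with "confidence" (0 to 1); they miss things now and then, are a little off and sometimes report something else, mostly with a low value. They report only what shows in the picture. A call takes as long as a camera call. They do not tell look-alikes from the thing itself.
- regions_of(picture, thing): "pixels" (384x512 bool, what is visible of it) and "pixel" ([column, row] in pixels, amid what is visible of it).
The state is a dict: "time_s": time; "joints": joint angles; "qd": joint speeds; "joint_torque": joint torques, N m; "tcp_pos": TCP position; "eef_rot": TCP orientation; "contact_force": force on the tool from outside, world axes, zero at the start; "moment": the same for the moment, N m; "gripper_width": finger opening in m; "gripper_force": force on a finger pad.
Only numpy, scipy, OpenCV 4.12 (cv2) and the standard library are available. Lean on these libraries where they do the work, as an engineer would, in place of code of your own. Each camera call takes 0.05 s, during which the arm holds its last target. There are 200 camera calls.

## Task

First take the torch off the open key box and lay it on the cork mat. Then put the blue whistle inside the box, and slide the lid along its dovetail way, pushing on its end, until it is fully home and wedged tight. Keep the lid in its way and leave the jar, ring dish, key ring, shoe brush, polish tin and spray can where they are.

Things in the scene. Friction and masses are not known exactly. Their poses are not given: they have to be found in the camera images.
- keybox: Pine key box fixed to the ledge, 200 (its x) x 148 (y) x 58 mm high; origin at the centre of its underside. Its x axis points the way the lid slides to close. Cavity: x -88 to +84, y -40 to +40, floor at height 8 mm. The +x end wall is 58 mm high; side shelves and the -x end wall, on which the lid slides, are 46 mm high; the dovetail rails stand on the shelves, tops at 58 mm.
- lid: Dark sliding lid, 180 long (its x), 11.5 mm thick, 94 wide at its leading +x end, 123 mm at its rear, dovetailed edges, 0.18 to 0.29 kg, nothing to grip. Origin: centre of its underside; x axis: the way it closes (within a few degrees of the box's x). At the start it lies in its way, 66 to 82 mm short of home, its rear end sticking out past the box's -x end, the box open at the +x end.
- lid_end (a point): Middle of the lid's rear (-x) end face, the face to push, 6 mm above the lid's underside, 52 mm above the ledge.
- lid_home (a point): Point on the box (x = -100, y = 0, z = 52 mm in the box frame), in the middle between the rails, where lid_end comes when the lid is home: its rear end flush with the box's end. The waxed lid slides with under 1 N; it then wedges on both rails, gives only 1 to 3 mm more, and with a firm push of 8 to 15 N stays wedged by friction when let go.
- way (a point): Mid-point of the tapered dovetail way, on the box at x = 0, y = 0, z = 46 mm (box frame). The undercut rail flanks converge towards +x: their feet are at y = +-61.4 mm at x = -100 and +-47 mm at x = +80, leaning inwards by 7 mm at the top. So the lid has some 5 mm of play each side while out, and none when home.
- torch: Black flat-bodied torch, a rounded bar 160 long (its x) x 34 wide x 28 mm high, 0.14 to 0.24 kg, lens at +x end; origin at the centre of its underside. At the start it lies level across the box's opening on the tops of the two rails (underside 58 mm above the ledge).
- mat: Cork mat fixed flat on the ledge, 210 (its x) x 100 (its y) x 3 mm; origin at the centre of its underside. The torch goes here, lying flat, its middle well on the mat.
- whistle: Blue plastic whistle lying flat on its side on the ledge, 22 mm high everywhere, 30 g. Seen from above: a round chamber of radius 14 mm about the origin (origin at the underside) and a mouthpiece 14 mm wide running from it to x = +52 mm, between y = 0 and y = +14 mm. Overall 66 mm long (x -14 to +52), 28 mm wide across the chamber (y -14 to +14).
- jar: Glass jar with red twist cap, 68 mm across, 72 mm high; bystander. Origin at the centre of its underside.
- dish: White speckled ceramic ring dish, 90 mm across, 22 mm high; bystander. Origin at the centre of its underside.
- keyring: Steel key ring lying flat, ring 65 mm across, 5 mm thick, two keys out to x = +56 mm; bystander. Origin at the ring's centre, underside.
- brush: Wooden shoe brush, 160 (its x) x 50 x 38 mm high; bystander. Origin at the centre of its underside.
- tin: Round blue and steel polish tin, 70 mm across, 27 mm high; bystander. Origin at the centre of its underside.
- spray: Tall yellow and white shoe spray can with black cap, 48 mm across, 167 mm high, easily knocked over; bystander. It stands beside the lid's sticking-out rear end, on one side or the other (the polish tin on the other), its middle about 115 mm from the middle line of the lid. Origin at the centre of its underside.
There are look-alikes about, which are no part of the job. There is more than one size of the torch; the job needs the larger. There is more than one size of the lid; the job needs the smaller.

How it is judged:
By the outcome, as a careful person would: the job done as asked, in the order asked, and still so for the second after the job is handed in, with the robot touching nothing.
It also fails if it takes over 72 s, if anything falls off the work surface, if the arm or the gripper's body presses on something with over 40 N, if the wrist force passes 120 N, or if a joint passes its speed limit or range.

## Working session

There is one attempt and no reset: what is moved stays moved. The work goes in short steps, Python scripts to look and compute and a tool call to move; the robot and the scene stay as the last step left them, time stands still between calls to the robot, and variables do not carry over. Pictures are saved under pics/ and viewed, at most 10 in all, crops included, and the job is handed in when it is done.

Besides the shell and the picture viewer there is one more tool, called after "Emit:" as name([rows], argument=value, ...), one row to a line, values as JSON. jog_arm: Moves the arm, as the interface text tells. Its arguments: {"type":"object","properties":{"moves":{"type":"array"},"newtons":{"type":"number"}},"required":["moves"]}

```bash
ls; mkdir -p pics; cat > h.py <<'E'
import numpy as np, cv2, json
from scipy.spatial.transform import Rotation as R
from plant import get_state, capture, close_job, regions_of
def cam(name):
    s=get_state(); p=capture(name)
    if 'world_from_camera' in p: T=np.array(p['world_from_camera'])
    else:
        W=np.eye(4); W[:3,:3]=R.from_euler('xyz',s['eef_rot'],degrees=True).as_matrix(); W[:3,3]=s['tcp_pos']
        T=W@np.array(p['hand_eye'])
    return p,T
def pts(p,T,px,z):
    K=np.array(p['mtx']); px=np.atleast_2d(np.array(px,float))
    d=np.c_[(px[:,0]-K[0,2])/K[0,0],(px[:,1]-K[1,2])/K[1,1]]
    u=d.copy()
    for _ in range(20): u=d/(1+p['k1']*(u**2).sum(1,keepdims=True))
    r=np.c_[u,np.ones(len(u))]@T[:3,:3].T; o=T[:3,3]
    return (o+r*((z-o[2])/r[:,2])[:,None])[:,:2]
def proj(p,T,X):
    X=np.atleast_2d(X); c=(X-T[:3,3])@T[:3,:3]; u=c[:,:2]/c[:,2:]
    u=u*(1+p['k1']*(u**2).sum(1,keepdims=True)); K=np.array(p['mtx'])
    return u*[K[0,0],K[1,1]]+[K[0,2],K[1,2]]
def rect(p,T,mask,z):
    c=max(cv2.findContours(mask.astype(np.uint8),0,cv2.CHAIN_APPROX_NONE)[0],key=cv2.contourArea)[:,0]
    w=pts(p,T,c,z); (cx,cy),(a,b),t=cv2.minAreaRect((w*1000).astype(np.float32))
    if a<b: a,b,t=b,a,t+90
    return np.round([cx,cy,a,b,t],1)
E
cat > a.py <<'E'
from h import *
for n in ['top','side']:
    p,T=cam(n); cv2.imwrite(f'pics/{n}0.png',cv2.resize(p['pixels'],(768,576)) )
    print(n,T[:3,3].round(3))
    for t,z in [('keybox',.058),('lid',.0575),('torch',.075),('mat',.003),('whistle',.022),('jar',.07),('dish',.02),('keyring',.005),('brush',.038),('tin',.027),('spray',.167)]:
        for r in regions_of(p,t):
            print(t,round(r['confidence'],2),np.round(r['pixel']),r['pixels'].sum(), rect(p,T,r['pixels'],z) if r['pixels'].sum()>20 else '')
E
python3 a.py; python3 -c "
from plant import *;print(get_state())"
```

```text
pics
top [0.395 0.012 1.351]
keybox 0.97 [215. 151.] 1615 [550.5  61.9 152.4 138.4 164.1]
lid 0.96 [247. 162.] 2186 [535.8  18.5 182.6 120.5  76. ]
lid 0.8 [361. 279.] 4067 [ 196.6 -324.9  248.7  165.1  119.4]
torch 0.83 [202. 217.] 353 [363.1 141.7 116.2  26.7 113.1]
torch 0.62 [202. 148.] 699 [571.3 143.1 160.8  40.7 162.5]
mat 0.79 [126. 184.] 2130 [477.6 384.6 211.2 101.3  14. ]
mat 0.47 [141. 114.] 826 [689.2 345.7 164.1  52.9  78.7]
whistle 0.46 [378. 203.] 123 [ 442.  -397.    64.5   25.3   97.3]
jar 0.61 [332. 152.] 458 [ 568.1 -240.4   72.    65.2   91.4]
dish 0.55 [332. 200.] 663 [ 437.3 -245.4   86.1   85.    91. ]
keyring 0.64 [375. 149.] 119 [ 599.4 -376.2   41.9   37.9  111.8]
brush 0.71 [140. 113.] 823 [681.4 336.7 159.3  51.4  79.3]
tin 0.56 [280. 138.] 401 [623.8 -84.1  66.6  65.1  46.3]
spray 0.67 [213. 152.] 1485 [535.8  55.5 138.6 126.7 163.3]
spray 0.5 [256. 208.] 237 [407.  -16.2  43.5  43.5 136.2]
side [ 0.252 -0.783  0.693]
keybox 0.82 [262. 165.] 719 [539.1  34.2 208.5 147.2  74.7]
lid 0.74 [263. 188.] 1486 [533.8  14.1 193.1 118.2  74.2]
lid 0.6 [162. 332.] 
[... 760 characters left out ...]
   42.3   77.9]
{'time_s': 1.2, 'joints': array([ 8.27990747e+01,  2.05464644e+01,  6.82998943e-01, -4.56961809e-04,
       -7.01390099e+01, -1.65061051e+01]), 'qd': array([ 0.01891095, -0.1151381 ,  0.09111803, -0.05565612, -0.08415423,
       -0.08469003]), 'joint_torque': array([ 1.58242648e-03, -5.82390332e+01,  2.93300021e+01,  7.00282618e+00,
        1.24501646e-02, -2.13481405e-05]), 'tcp_pos': array([0.27140328, 0.61799707, 0.22656654]), 'eef_rot': array([ 1.79997504e+02, -2.91252150e-04, -2.37071857e+01]), 'contact_force': array([0.3242361 , 0.24018488, 0.25835678]), 'moment': array([-0.00185723, -0.00596448,  0.02802912]), 'gripper_force': 0.0, 'gripper_width': 0.08770019944115824}
```

View pics/top0.png

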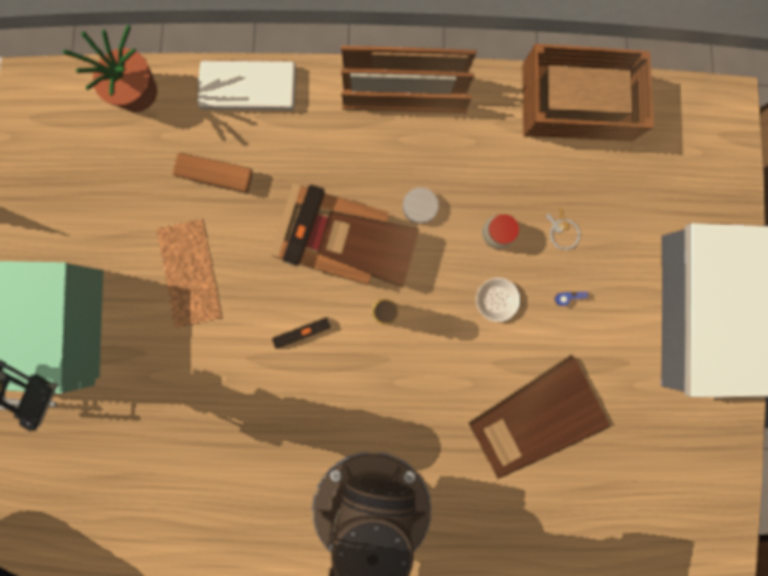

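View pics/side0.png

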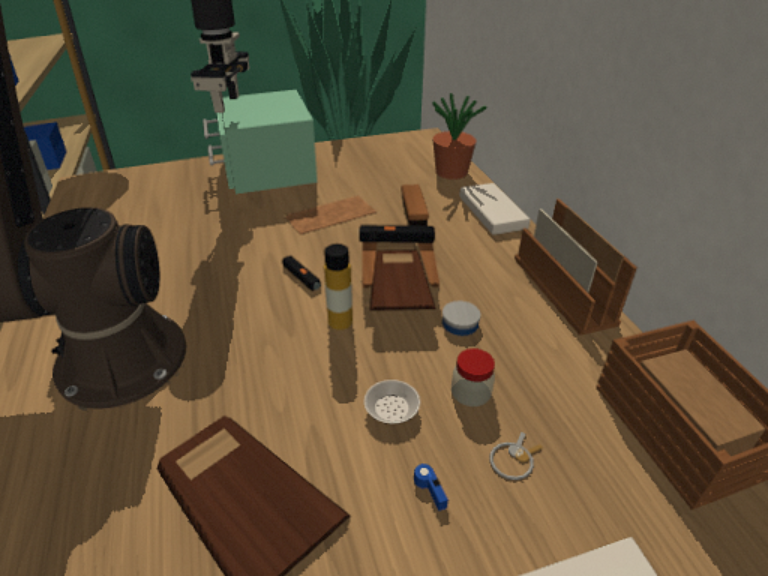

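Candidates (top image pixels):
- **Torch:** (202,148) is 160 mm long, lies on the box, and is the one I want. (202,217) is about 116 mm long, so it's the small look-alike.
- **Lid:** (247,162) is the 180 mm lid in the box. (361,279) is the larger look-alike.
- **Whistle:** (378,203) is the only one.

The tin is at (280,138), the spray can at (256,208) and the mat at (126,184). I'll move above the torch for the close-up check.

Emit:
jog_arm([
  [[0, 0, -1], -6.7, 8.76],
  [[4.2, 3.7, -0.5], 0, 8.76],
  [[4.2, 3.7, -0.5], 0, 8.76],
  [[4.2, 3.7, -0.5], 0, 8.76],
  [[4.2, 3.7, -0.5], 0, 8.76],
  [[4.2, 3.7, -0.5], 0, 8.76],
  [[4.2, 3.7, -0.5], 0, 8.76],
  [[4.2, 3.7, -0.5], 0, 8.76],
  [[4.2, 3.7, -0.5], 0, 8.76],
  [[4.2, 3.7, -0.5], 0, 8.76],
  [[0, 0, 0], 0, 8.76],
  [[0, 0, 0], 0, 8.76],
])

```text
time_s: 2.7
tcp_pos: [0.5354, 0.1888, 0.2815]
eef_rot: [-180.0, 0.0, -17.1]
contact_force: [-0.7, 0.4, -0.5]
gripper_width: 0.0875
gripper_force: 0.0
```

```bash
cat > b.py <<'E'
from h import *
p,T=cam('wrist'); cv2.imwrite('pics/w1.png',p['pixels'])
print(np.round(p['hand_eye'],3),T[:3,3].round(3))
for t,z in [('keybox',.058),('lid',.0575),('torch',.075),('mat',.003),('brush',.038),('tin',.027)]:
    for r in regions_of(p,t):
        if r['pixels'].sum()>20: print(t,round(r['confidence'],2),np.round(r['pixel']),r['pixels'].sum(), rect(p,T,r['pixels'],z))
E
python3 b.py
```

```text
[[-0.    -0.961 -0.278  0.074]
 [ 1.    -0.001  0.002  0.001]
 [-0.002 -0.278  0.961 -0.158]
 [ 0.     0.     0.     1.   ]] [0.606 0.166 0.44 ]
keybox 0.79 [304. 123.] 8063 [546.9  62.3 148.7 134.8 164.3]
lid 0.86 [386. 126.] 12233 [535.1  20.6 182.5 118.7  75.7]
torch 0.74 [283. 130.] 3804 [567.2 144.9 162.1  35.5 162.5]
torch 0.59 [320. 252.] 408 [401.6 138.1  52.8  25.8 112.4]
mat 0.68 [134. 208.] 4663 [486.9 387.8 186.2 100.7  12.9]
brush 0.87 [113.  95.] 5002 [678.4 335.1 162.   49.8  78.2]
tin 0.61 [435.  33.] 3364 [620.6 -79.8  82.9  72.2 110.3]
```

View pics/w1.png

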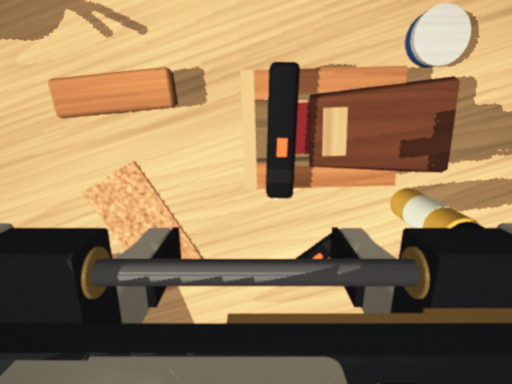

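The picture shows the 160 mm torch with the orange switch, lying across the box rails at (283,130). The lid is to its right at (386,126) and the spray can at (430,210). The torch choice is confirmed, so I'll descend and grip.

Emit:
jog_arm([
  [[2.2, 1.6, 3], 0, 7],
  [[2.2, 1.7, 4], 0, 7],
  [[0, 0, 5], 0, 7],
  [[0, 0, 4.5], 0, 7],
  [[0, 0, 3], 0, 7],
  [[0, 0, 2.1], 0, 7],
  [[0, 0, 0], 0, 7],
  [[0, 0, 0], 0, 2.5],
  [[0, 0, 0], 0, 2.5],
  [[0, 0, 0], 0, 2.5],
  [[0, 0, 0], 0, 2.5],
  [[0, 0, 0], 0, 2.5],
], newtons=25)

```text
time_s: 4.55
tcp_pos: [0.5681, 0.1447, 0.066]
eef_rot: [-180.0, -0.0, -17.0]
contact_force: [-1.4, -0.1, 3.1]
gripper_width: 0.0339
gripper_force: 24.9
```

Emit:
jog_arm([
  [[0, 0, -3], 0, 2.5],
  [[0, 0, -5], 0, 2.5],
  [[-2.6, -3.4, 0], 0, 2.5],
  [[-2.6, -3.4, 0], 0, 2.5],
  [[-2.6, -3.4, 0], 0, 2.5],
  [[-2.6, -3.4, 0], 0, 2.5],
  [[-2.6, -3.4, 0], 0, 2.5],
  [[-2.7, -3.3, 0], 0, 2.5],
  [[0, 0, 0], -10.4, 2.5],
  [[0, 0, 2], -10.3, 2.5],
  [[0, 0, 2], -10.3, 2.5],
  [[0, 0, 2], 0, 2.5],
])

```text
time_s: 6.05
tcp_pos: [0.4768, 0.3843, 0.0845]
eef_rot: [180.0, 0.0, 14.1]
contact_force: [0.0, -0.7, -2.3]
gripper_width: 0.0338
gripper_force: 24.9
```

Emit:
jog_arm([
  [[0, 0, 3.5], 0, 2.5],
  [[0, 0, 2.4], 0, 2.5],
  [[0, 0, 0.9], 0, 2.5],
  [[0, 0, 0.5], 0, 2.5],
  [[0, 0, 0], 0, 2.5],
])

```text
time_s: 6.68
tcp_pos: [0.4774, 0.3849, 0.013]
eef_rot: [-180.0, -0.0, 14.0]
contact_force: [-0.0, 0.7, -1.2]
gripper_width: 0.0335
gripper_force: 24.9
```

Emit:
jog_arm([
  [[0, 0, 0.15], 0, 2.5],
  [[0, 0, 0], 0, 5.5],
  [[0, 0, 0], 0, 5.5],
  [[0, 0, 0], 0, 5.5],
  [[0, 0, -3], 0, 5.5],
  [[0, 0, -6], 0, 5.5],
  [[0, 0, -6], 0, 5.5],
  [[0, 0, -6], 0, 5.5],
  [[0, 0, -4], 0, 5.5],
  [[-1.7, 5.5, 0], 0, 5.5],
  [[-1.7, 5.5, 0], 0, 5.5],
  [[-1.7, 5.5, 0], 0, 5.5],
])

```text
time_s: 8.18
tcp_pos: [0.4671, 0.2106, 0.2613]
eef_rot: [-180.0, -0.0, 14.0]
contact_force: [1.4, -0.3, -0.4]
gripper_width: 0.0551
gripper_force: 0.0
```

Emit:
jog_arm([
  [[-1.7, 5.5, 0], 0, 5.5],
  [[-1.7, 5.5, 0], 0, 5.5],
  [[-1.7, 5.5, 0], 0, 5.5],
  [[-1.7, 5.5, 0], 0, 5.5],
  [[-1.7, 5.5, 0], 0, 5.5],
  [[-1.7, 5.5, 0], 0, 5.5],
  [[-1.7, 5.5, 0], 0, 5.5],
  [[-1.7, 5.5, 0], 0, 5.5],
  [[-1.6, 5.5, 0], 0, 5.5],
  [[-1.5, 5.3, 0], 0, 5.5],
  [[0, 0, 0], 9.7, 5.5],
  [[0, 0, 0], 9.7, 5.5],
])

```text
time_s: 9.68
tcp_pos: [0.4374, -0.3609, 0.2607]
eef_rot: [-180.0, 0.0, -5.8]
contact_force: [0.6, 0.9, 0.2]
gripper_width: 0.0551
gripper_force: 0.0
```

Emit:
jog_arm([
  [[0, 0, 0], 9.7, 5.5],
  [[0, 0, 0], 9.7, 5.5],
  [[0, 0, 0], 9.7, 5.5],
  [[0, 0, 0], 9.7, 5.5],
  [[0, 0, 0], 9.7, 5.5],
  [[0, 0, 0], 9.7, 5.5],
  [[0, 0, 0], 9.7, 5.5],
  [[0, 0, 0], 9.7, 5.5],
  [[0, 0, 0], 0, 5.5],
  [[0, 0, 0], 0, 5.5],
])

```text
time_s: 10.92
tcp_pos: [0.438, -0.3599, 0.2611]
eef_rot: [-180.0, -0.0, -82.8]
contact_force: [0.2, -0.0, -1.2]
gripper_width: 0.0551
gripper_force: 0.0
```

```bash
cat > c.py <<'E'
from h import *
p,T=cam('top')
for t,z in [('torch',.025),('mat',.003),('lid',.0575)]:
    for r in regions_of(p,t):
        if r['pixels'].sum()>20: print(t,round(r['confidence'],2),np.round(r['pixel']),r['pixels'].sum(), rect(p,T,r['pixels'],z))
p,T=cam('wrist'); cv2.imwrite('pics/w2.png',p['pixels']); print(get_state()['joints'])
for r in regions_of(p,'whistle'):
    if r['pixels'].sum()<20: continue
    m=r['pixels']; print('whistle',round(r['confidence'],2),np.round(r['pixel']),m.sum(), rect(p,T,m,.018))
    # fit shape at z=0.022 top and union with base
    from scipy.optimize import minimize
    def model(q):
        c,s=np.cos(q[2]),np.sin(q[2]); a=np.linspace(0,2*np.pi,40)
        P=np.r_[np.c_[14*np.cos(a),14*np.sin(a)]]/1e3; M=np.array([[0,0],[52,0],[52,14],[0,14]])/1e3
        img=np.zeros((384*4,512*4),np.uint8)
        for Q in (P,M):
            w=Q@np.array([[c,s],[-s,c]])+q[:2]
            X=np.vstack([proj(p,T,np.c_[w,np.full(len(w),z)]) for z in (0,.022)])
            cv2.fillConvexPoly(img,cv2.convexHull(np.round(X*4+2).astype(np.int32)),1)
        return cv2.resize(img.astype(np.float32),(512,384),interpolation=cv2.INTER_AREA)
    c0=rect(p,T,m,.015)
    best=None
    for t in (c0[4],c0[4]+180):
        u=np.array([np.cos(np.radians(t)),np.sin(np.radians(t))])
        x0=np.r_[c0[:2]/1e3-u*.019,np.radians(t)]
        o=minimize(lambda q:np.abs(model(x0+q*[.01,.01,.2])-m).sum(),[0,0,0],method='Nelder-Mead',options=dict(initial_simplex=[[0,0,0],[.5,0,0],[0,.5,0],[0,0,.5]]))
        q=x0+o.x*[.01,.01,.2]; print(o.fun,q[:2].round(4),np.degrees(q[2]).round(1))
E
python3 c.py
```

```text
torch 0.97 [125. 182.] 662 [479.5 383.8 160.9  42.8  14.1]
torch 0.7 [201. 220.] 388 [363.3 146.8 123.2  30.4 111.5]
mat 0.64 [130. 182.] 1484 [479.  384.9 210.  101.1  14.1]
lid 0.84 [382. 277.] 1304 [ 219.4 -376.7  154.   136.2   29.4]
lid 0.62 [246. 165.] 2200 [536.1  18.2 181.9 120.5  75.7]
[-1.96370300e+01  9.18873108e+00 -1.01574013e+01 -1.06264937e-03
 -7.06540915e+01  2.66901584e+01]
whistle 0.71 [254. 144.] 632 [ 441.1 -401.1   63.1   25.8   97. ]
381.375 [ 0.4535 -0.42  ] 94.8
78.875 [ 0.4389 -0.3818] 273.7
```

View pics/w2.png

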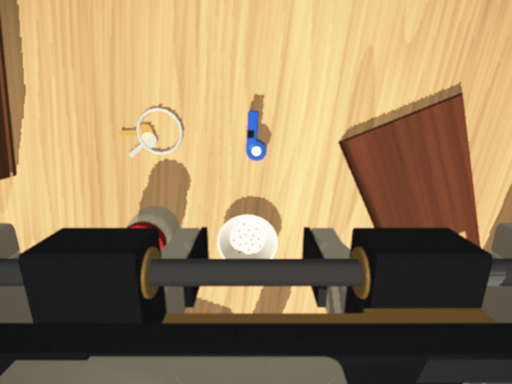

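The torch lies on the mat, centred and aligned with it: torch centre (0.4795,0.384), mat centre (0.479,0.385). The picture shows the whistle chamber at (256,150) with the mouthpiece up to (253,112). The key ring is at (160,130), the dish at (248,240) and the jar at (150,235). I'll grip the mouthpiece.

Emit:
jog_arm([
  [[0, 0, 0], 3.5, 4],
  [[5.2, -0.65, 0], 0, 4],
  [[0, 0, 5], 0, 4],
  [[0, 0, 5.5], 0, 4],
  [[0, 0, 5.5], 0, 4],
  [[0, 0, 5], 0, 4],
  [[0, 0, 3], 0, 4],
  [[0, 0, 1.6], 0, 4],
  [[0, 0, 0], 0, 4],
  [[0, 0, 0], 0, 0.8],
  [[0, 0, 0], 0, 0.8],
  [[0, 0, 0], 0, 0.8],
], newtons=12)

```text
time_s: 12.72
tcp_pos: [0.4481, -0.4117, 0.0061]
eef_rot: [-179.9, -0.0, -86.5]
contact_force: [-0.4, 0.5, -0.3]
gripper_width: 0.0153
gripper_force: 0.0
```

Emit:
jog_arm([
  [[0, 0, 0], 0, 0.8],
  [[0, 0, 0], 0, 0.8],
])

```text
time_s: 12.98
tcp_pos: [0.4481, -0.4117, 0.006]
eef_rot: [-179.9, -0.0, -86.5]
contact_force: [-1.0, 2.0, 6.7]
gripper_width: 0.014
gripper_force: 12.0
```

Emit:
jog_arm([
  [[0, 0, -2], 0, 0.8],
  [[0, 0, -5], 0, 0.8],
  [[0, 0, -6], 0, 0.8],
  [[0, 0, -6], 0, 0.8],
  [[0, 0, -5], 0, 0.8],
  [[0, 0, 0], 0, 0.8],
])

```text
time_s: 13.72
tcp_pos: [0.4494, -0.4127, 0.2503]
eef_rot: [-179.6, -0.3, -86.5]
contact_force: [0.6, -0.0, -1.4]
gripper_width: 0.0142
gripper_force: 12.0
```

```bash
cat > fit.py <<'E'
from h import *
from scipy.optimize import minimize
def region(p,t,near,T,z):
    for r in regions_of(p,t):
        if r['pixels'].sum()<50: continue
        if np.linalg.norm(rect(p,T,r['pixels'],z)[:2]/1e3-near)<.1: return r['pixels']
def ras(p,T,polys,S=4):
    img=np.zeros((384*S,512*S),np.uint8)
    for P in polys:
        X=proj(p,T,P); cv2.fillConvexPoly(img,cv2.convexHull(np.round(X*S+S/2-.5).astype(np.int32)),1)
    return cv2.resize(img.astype(np.float32),(512,384),interpolation=cv2.INTER_AREA)
def place(q,xy,zs):
    c,s=np.cos(q[2]),np.sin(q[2]); w=np.array(xy)/1e3@np.array([[c,s],[-s,c]])+q[:2]
    return np.vstack([np.c_[w,np.full(len(w),z)] for z in zs])
BOX=[[-100,-74],[100,-74],[100,74],[-100,74]]
LID=[[-90,-61.5],[90,-47],[90,47],[-90,61.5]]
def fitbl(views,b0,l0):
    # lid: own mask; box: union with lid
    def run(x0,f):
        sc=np.array([.01,.01,.1]); 
        o=minimize(lambda v:f(x0+v*sc),[0,0,0],method='Nelder-Mead',options=dict(initial_simplex=[[0,0,0],[.6,0,0],[0,.6,0],[0,0,.6]],xatol=.005,fatol=.1))
        return x0+o.x*sc,o.fun
    l,lf=run(l0,lambda q:sum(np.abs(ras(p,T,[place(q,LID,(.046,.0575))])-ml).sum() for p,T,mb,ml in views))
    b,bf=run(b0,lambda q:sum(np.abs(ras(p,T,[place(q,BOX,(0,.058)),place(l,LID,(.046,.0575))])-(mb|ml)).sum() for p,T,mb,ml in views))
    return b,bf,l,lf
def report(b,l):
    e=l[:2]-.09*np.array([np.cos(l[2]),np.sin(l[2])]); c,s=np.cos(b[2]),np.sin(b[2])
    rel=np.array([[c,s],[-s,c]])@(e-b[:2])*1e3
    print('box',b[:2].round(4),np.degrees(b[2]).round(2),'lid',l[:2].round(4),np.degrees(l[2]).round(2),'lid_end world',e.round(4),'in box mm',rel.round(1),'rel ang',np.degrees(l[2]-b[2]).round(2))
E
cat > d.py <<'E'
from fit import *
vs=[]
for n in ('top','side'):
    p,T=cam(n); mb=region(p,'keybox',[.555,.09],T,.05); ml=region(p,'lid',[.536,.02],T,.0575)
    if mb is None or ml is None: print(n,'miss',mb is None,ml is None); continue
    print(n,mb.sum(),ml.sum()); vs.append((p,T,mb,ml))
    b,bf,l,lf=fitbl(vs[-1:],np.r_[.557,.090,np.radians(74.5)],np.r_[.536,.018,np.radians(75.5)]); print(bf,lf); report(b,l)
    if n=='top': v=cv2.resize(p['pixels'][100:230,170:300],(585,585),interpolation=cv2.INTER_CUBIC); cv2.imwrite('pics/box.png',v)
b,bf,l,lf=fitbl(vs,b,l); print(bf,lf); report(b,l)
E
python3 d.py
```

```text
top 2215 2105
153.5 170.75
box [0.5589 0.0928] 74.57 lid [0.5382 0.0185] 73.82 lid_end world [ 0.5131 -0.068 ] in box mm [-167.2    1.4] rel ang -0.74
side 1055 1045
408.9375 414.6875
box [0.5584 0.1132] 75.0 lid [0.5458 0.049 ] 67.43 lid_end world [ 0.5113 -0.0341] in box mm [-154.5    7.4] rel ang -7.57
891.75 694.5
box [0.5567 0.0933] 73.86 lid [0.5363 0.0197] 74.18 lid_end world [ 0.5118 -0.0669] in box mm [-166.4   -1.4] rel ang 0.32
```

Emit:
jog_arm([
  [[-5, -1.1, 0], 0, 0.8],
  [[-5, -1.1, 0], 0, 0.8],
  [[-5, -1.1, 0], 0, 0.8],
  [[-5, -1.1, 0], 0, 0.8],
  [[-5, -1.1, 0], 0, 0.8],
  [[-5, -1.1, 0], 0, 0.8],
  [[-5, -1.1, 0], 0, 0.8],
  [[-5, -1.1, 0], 0, 0.8],
  [[-5, -1.1, 0], 0, 0.8],
  [[-5, -1.1, 0], 0, 0.8],
  [[-5, -1.1, 0], 0, 0.8],
  [[-4.6, -1.1, 0], 0, 0.8],
])

```text
time_s: 15.52
tcp_pos: [0.5428, 0.1932, 0.244]
eef_rot: [179.9, -0.1, -86.5]
contact_force: [1.0, -0.0, -1.1]
gripper_width: 0.0142
gripper_force: 12.0
```

Emit:
jog_arm([
  [[0, 0, 0], -8.7, 0.8],
  [[0, 0, 0], -8.6, 0.8],
  [[0, 0, 0], -8.6, 0.8],
  [[0, 0, 0], 0, 0.8],
  [[0, 0, 0], 0, 0.8],
])

```text
time_s: 16.15
tcp_pos: [0.543, 0.1914, 0.2445]
eef_rot: [179.9, -0.0, -60.8]
contact_force: [0.4, -0.2, 0.0]
gripper_width: 0.0138
gripper_force: 12.0
```

```bash
cat > e.py <<'E'
from fit import *
import sys
p,T=cam('wrist'); s=get_state(); print(s['tcp_pos'].round(4),s['eef_rot'].round(1)); cv2.imwrite('pics/%s.png'%sys.argv[1],p['pixels'])
mb=region(p,'keybox',[.555,.09],T,.05); ml=region(p,'lid',[.54,.05],T,.0575)
print(mb is None, ml is None)
b,bf,l,lf=fitbl([(p,T,mb,ml)],np.r_[.5585,.093,np.radians(74.4)],np.r_[.538,.0185,np.radians(74)]); print(mb.sum(),bf,ml.sum(),lf); report(b,l)
E
python3 e.py w3
```

```text
[0.543  0.1914 0.2447] [180.   -0.  -60.8]
False False
14558 258.5 13912 371.625
box [0.556  0.0938] 74.39 lid [0.5359 0.0201] 75.78 lid_end world [ 0.5138 -0.0672] in box mm [-166.4   -2.7] rel ang 1.39
```

View pics/w3.png

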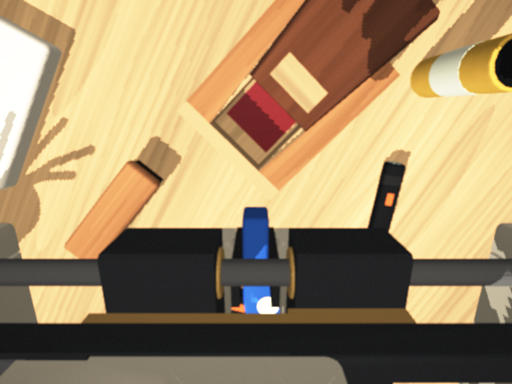

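The picture shows the whistle held at (258,250). The box opening is clear at (255,115), between the lid edge and the end wall, with the cavity floor red. I'll lower it diagonally into the cavity.

Emit:
jog_arm([
  [[3, 0, 4], 0, 0.8],
  [[3.1, -0.1, 4], 0, 0.8],
  [[0, 0, 5], 0, 0.8],
  [[0, 0, 4], 0, 0.8],
  [[0, 0, 2], 0, 0.8],
  [[0, 0, 0], 0, 0.8],
  [[0, 0, 0], 0, 0.8],
])

```text
time_s: 17.18
tcp_pos: [0.5747, 0.1391, 0.0561]
eef_rot: [-179.9, -0.0, -60.6]
contact_force: [-0.8, -0.8, -0.6]
gripper_width: 0.0138
gripper_force: 12.0
```

Emit:
jog_arm([
  [[0, 0, 1.5], 0, 0.8],
  [[0, 0, 1.5], 0, 0.8],
  [[0, 0, 0.6], 0, 0.8],
  [[0, 0, 0], 0, 0.8],
])

```text
time_s: 17.68
tcp_pos: [0.5735, 0.1386, 0.0183]
eef_rot: [179.9, -0.0, -60.6]
contact_force: [0.9, -0.1, -0.5]
gripper_width: 0.0138
gripper_force: 12.0
```

Emit:
jog_arm([
  [[0, 0, 0.3], 0, 0.8],
  [[0, 0, 0], 0, 2.3],
  [[0, 0, 0], 0, 2.3],
  [[0, 0, 0], 0, 2.3],
  [[0, 0, -2], 0, 2.3],
  [[0, 0, -4], 0, 2.3],
  [[0, 0, -6], 0, 2.3],
  [[-3, 0, -6], 0, 2.3],
  [[-4, 0, -5], 0, 2.3],
  [[0, 0, 0], 0, 1],
  [[0, 0, 0], 0, 0],
  [[0, 0, 0], 0, 0],
])

```text
time_s: 19.18
tcp_pos: [0.5406, 0.1964, 0.2394]
eef_rot: [179.9, -0.0, -60.6]
contact_force: [0.1, -1.0, -1.0]
gripper_width: 0.002
gripper_force: 0.0
```

```bash
python3 e.py w4; python3 - <<'E'
from fit import *
p,T=cam('wrist')
for r in regions_of(p,'whistle'):
    if r['pixels'].sum()>50:
        m=r['pixels']; print(r['confidence'],r['pixel'],m.sum()); ys,xs=np.nonzero(m); w=pts(p,T,np.c_[xs,ys],.03)
        c,s=np.cos(np.radians(74.4)),np.sin(np.radians(74.4)); q=(w-[.557,.0935])@np.array([[c,-s],[s,c]]); print(q.min(0),q.max(0))
E
```

```text
[0.5407 0.1964 0.2393] [179.9  -0.  -60.7]
False False
13727 1211.25 13359 462.75
box [0.5561 0.0937] 74.56 lid [0.5367 0.0192] 75.1 lid_end world [ 0.5136 -0.0677] in box mm [-166.9   -2. ] rel ang 0.54
0.72 [254.3, 135.2] 818
[ 0.02998597 -0.01998048] [0.07873357 0.03665587]
```

View pics/w4.png

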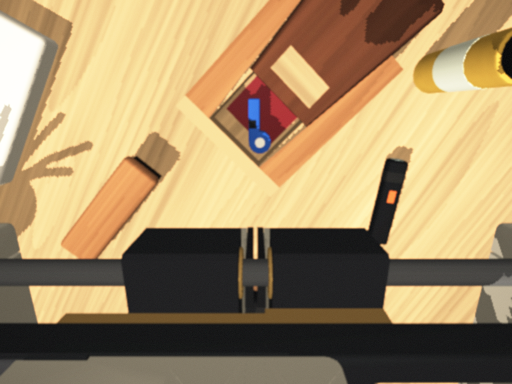

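The picture shows the whistle lying flat in the cavity at (257,125), clear of the lid edge. Next I go behind the lid, with the finger back facing the push direction.

Emit:
jog_arm([
  [[0, 0, 0], -9, 0],
  [[0, 0, 0], -9, 0],
  [[0, 0, 0], -9, 0],
  [[0, 0, 0], -9, 0],
  [[0, 0, 0], -9, 0],
  [[0.7, 5.1, 0], 0, 0],
  [[0.7, 5.1, 0], 0, 0],
  [[0.8, 5.1, 0], 0, 0],
  [[0.8, 5.1, 0], 0, 0],
  [[0.8, 5.2, 0], 0, 0],
  [[0.7, 5.2, 0], 0, 0],
  [[0, 0, 0], 0, 0],
])

```text
time_s: 20.92
tcp_pos: [0.5006, -0.1145, 0.2406]
eef_rot: [180.0, 0.0, -15.9]
contact_force: [-0.2, 0.3, 0.3]
gripper_width: 0.0003
gripper_force: 0.0
```

Emit:
jog_arm([
  [[0, 0, 5], 0, 0],
  [[0, 0, 5], 0, 0],
  [[0, 0, 4], 0, 0],
  [[0, 0, 3], 0, 0],
  [[0, 0, 1.5], 0, 0],
  [[0, 0, 0], 0, 0],
  [[0, 0, 0], 0, 0],
])

```text
time_s: 21.8
tcp_pos: [0.5025, -0.1113, 0.0569]
eef_rot: [-180.0, -0.1, -15.6]
contact_force: [0.6, 0.2, 0.3]
gripper_width: 0.0007
gripper_force: 0.0
```

Emit:
jog_arm([
  [[-0.1, 0, 0.7], 0, 0],
  [[0, -1, 0], 0, 0],
  [[0, -0.8, 0], 0, 0],
  [[0, -0.4, 0], 0, 0],
  [[0, -0.4, 0], 0, 0],
  [[0, -0.4, 0], 0, 0],
  [[0, -0.4, 0], 0, 0],
  [[0, 0, 0], 0, 0],
])

```text
time_s: 22.8
tcp_pos: [0.5098, -0.0783, 0.0488]
eef_rot: [-180.0, -0.0, -15.6]
contact_force: [-0.3, -0.5, -0.0]
gripper_width: 0.0004
gripper_force: 0.0
```

```bash
cat > f.py <<'E'
from fit import *
p,T=cam('top'); s=get_state(); print(s['tcp_pos'].round(4),s['contact_force'].round(1),s['eef_rot'].round(1))
c,q=np.cos(np.radians(74.4)),np.sin(np.radians(74.4)); print('tcp in box mm',(np.array([[c,q],[-q,c]])@(s['tcp_pos'][:2]-[.557,.0935])*1e3).round(1), 'push N',(s['contact_force'][:2]@[c,q]).round(1))
for r in regions_of(p,'lid'):
    if r['pixels'].sum()>50: print(round(r['confidence'],2),np.round(r['pixel']),rect(p,T,r['pixels'],.0575))
E
python3 f.py
```

```text
[ 0.5097 -0.0784  0.0488] [-0.7  0.6 -0.9] [-180.    -0.   -15.6]
tcp in box mm [-178.3   -0.7] push N 0.4
0.95 [360. 279.] [ 200.9 -322.5  253.1  164.9  117.6]
0.61 [229. 148.] [593.3  67.5  67.8  20.8  91.2]
0.22 [373. 149.] [ 586.1 -353.3   62.9   46.6  139.5]
```

Emit:
jog_arm([
  [[0, -0.3, -0.1], 0, 0],
  [[0, -0.5, 0], 0, 0],
  [[0, -0.5, 0], 0, 0],
  [[0, -0.5, 0], 0, 0],
  [[0, -0.5, 0], 0, 0],
  [[0, -0.5, 0], 0, 0],
  [[0, -0.5, 0], 0, 0],
  [[0, -0.5, 0], 0, 0],
  [[0, -0.5, 0], 0, 0],
  [[0, -0.3, 0], 0, 0],
  [[0, 0, 0], 0, 0],
])

```text
time_s: 24.28
tcp_pos: [0.5222, -0.034, 0.0498]
eef_rot: [-180.0, -0.0, -15.6]
contact_force: [-0.5, 0.1, 0.2]
gripper_width: -0.0001
gripper_force: 0.0
```

```bash
cat >> f.py <<'E'
p,T=cam('side'); v=p['pixels'][90:240,190:340]; cv2.imwrite('pics/s%d.png'%(s['time_s']*100),cv2.resize(v,(600,600),interpolation=cv2.INTER_CUBIC))
E
python3 f.py; ls pics
```

```text
[ 0.5221 -0.0341  0.0497] [-0.9 -0.5  1.1] [-180.    -0.   -15.6]
tcp in box mm [-132.3   -0.7] push N -0.7
0.77 [358. 280.] [ 199.1 -323.2  246.5  160.8  118.3]
0.43 [210. 141.] [599.8 116.5  59.1  23.9  91.2]
box.png
s2432.png
side0.png
top0.png
w1.png
w2.png
w3.png
w4.png
```

View pics/s2432.png

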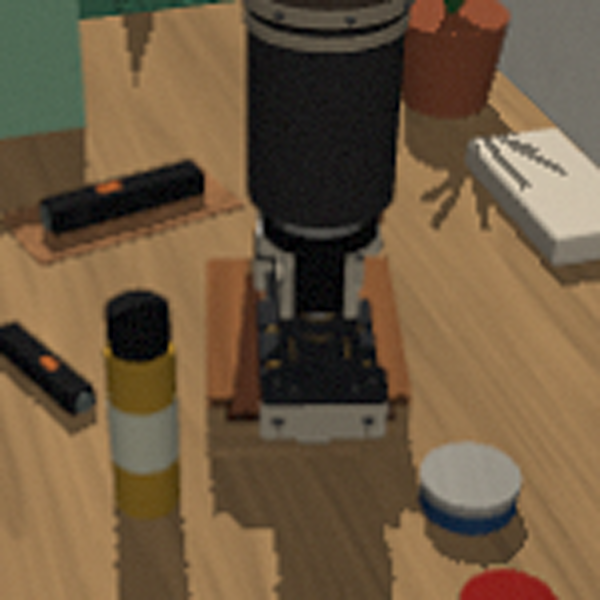

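The lid has moved with the finger: only a short strip shows at the rear edge, around (230,410). The spray can and tin are untouched. Next come small steps while watching the force.

Emit:
jog_arm([
  [[0, -0.3, 0], 0, 0],
  [[0, -0.2, 0], 0, 0],
  [[0, -0.2, 0], 0, 0],
  [[0, 0, 0], 0, 0],
])

```text
time_s: 24.92
tcp_pos: [0.5241, -0.0273, 0.0498]
eef_rot: [-180.0, -0.0, -15.6]
contact_force: [-0.9, 0.4, -0.1]
gripper_width: 0.0005
gripper_force: 0.0
```

Emit:
jog_arm([
  [[0, -0.2, 0], 0, 0],
  [[0, 0, 0], 0, 0],
])

```text
time_s: 25.18
tcp_pos: [0.5246, -0.0254, 0.0498]
eef_rot: [-180.0, -0.0, -15.6]
contact_force: [-0.5, 0.7, 0.1]
gripper_width: 0.0004
gripper_force: 0.0
```

Emit:
jog_arm([
  [[0, -0.1, 0], 0, 0],
  [[0, 0, 0], 0, 0],
])

```text
time_s: 25.42
tcp_pos: [0.5248, -0.0246, 0.0498]
eef_rot: [-180.0, -0.0, -15.6]
contact_force: [0.0, 0.4, -0.0]
gripper_width: 0.0005
gripper_force: 0.0
```

Emit:
jog_arm([
  [[0, -0.1, 0], 0, 0],
  [[0, 0, 0], 0, 0],
])

```text
time_s: 25.68
tcp_pos: [0.5251, -0.0236, 0.0498]
eef_rot: [-180.0, -0.0, -15.6]
contact_force: [-0.8, -0.5, 0.2]
gripper_width: 0.0008
gripper_force: 0.1
```

Emit:
jog_arm([
  [[0, -0.1, 0], 0, 0],
  [[0, 0, 0], 0, 0],
])

```text
time_s: 25.92
tcp_pos: [0.5253, -0.0226, 0.0498]
eef_rot: [-180.0, -0.0, -15.6]
contact_force: [0.2, 0.9, -0.0]
gripper_width: 0.0003
gripper_force: 0.1
```

Emit:
jog_arm([
  [[0, -0.1, 0], 0, 0],
  [[0, 0, 0], 0, 0],
])

```text
time_s: 26.18
tcp_pos: [0.5255, -0.0217, 0.0497]
eef_rot: [180.0, 0.0, -15.6]
contact_force: [-0.8, 0.4, -0.2]
gripper_width: 0.0009
gripper_force: 0.1
```

Emit:
jog_arm([
  [[0, -0.1, 0], 0, 0],
  [[0, 0, 0], 0, 0],
])

```text
time_s: 26.42
tcp_pos: [0.5258, -0.0207, 0.0497]
eef_rot: [180.0, 0.0, -15.6]
contact_force: [-0.2, -0.5, 1.0]
gripper_width: 0.0001
gripper_force: 0.2
```

Emit:
jog_arm([
  [[0, -0.1, 0], 0, 0],
  [[0, 0, 0], 0, 0],
])

```text
time_s: 26.68
tcp_pos: [0.5261, -0.0197, 0.0497]
eef_rot: [-180.0, -0.0, -15.6]
contact_force: [-0.4, 0.3, -0.6]
gripper_width: 0.0003
gripper_force: 0.2
```

Emit:
jog_arm([
  [[0, -0.1, 0], 0, 0],
  [[0, 0, 0], 0, 0],
])

```text
time_s: 26.92
tcp_pos: [0.5264, -0.0188, 0.0498]
eef_rot: [-180.0, -0.0, -15.6]
contact_force: [-0.2, -0.6, -0.6]
gripper_width: 0.0006
gripper_force: 0.2
```

Emit:
jog_arm([
  [[0, -0.1, 0], 0, 0],
  [[0, 0, 0], 0, 0],
])

```text
time_s: 27.18
tcp_pos: [0.5267, -0.0178, 0.0498]
eef_rot: [-180.0, -0.0, -15.6]
contact_force: [-1.2, 0.1, -0.5]
gripper_width: 0.0006
gripper_force: 0.2
```

Emit:
jog_arm([
  [[0, -0.1, 0], 0, 0],
  [[0, 0, 0], 0, 0],
])

```text
time_s: 27.42
tcp_pos: [0.5268, -0.0174, 0.0498]
eef_rot: [180.0, 0.0, -15.6]
contact_force: [0.3, -4.5, -0.2]
gripper_width: 0.0007
gripper_force: 2.3
```

```bash
python3 - <<'E'
from fit import *
for n in ('side','wrist','top'):
    p,T=cam(n); cv2.imwrite('pics/z_%s.png'%n,p['pixels'])
    for r in regions_of(p,'lid'):
        m=r['pixels']
        if m.sum()>50:
            ys,xs=np.nonzero(m); w=pts(p,T,np.c_[xs,ys],.0575)
            c,s=np.cos(np.radians(74.4)),np.sin(np.radians(74.4)); q=(w-[.557,.0935])@np.array([[c,-s],[s,c]])*1e3; print(n,round(r['confidence'],2),m.sum(),np.percentile(q,[.5,99.5],axis=0).round())
E
```

```text
side 0.74 7906 [[-650.   98.]
 [-429.  342.]]
side 0.49 142 [[-113.   34.]
 [  60.   55.]]
wrist 0.73 21106 [[-100.  -51.]
 [  20.   43.]]
top 0.91 4079 [[-632.  104.]
 [-378.  354.]]
top 0.62 119 [[-95. -45.]
 [ 78.  48.]]
```

Emit:
jog_arm([
  [[0, -0.1, 0], 0, 0],
  [[0, 0, 0], 0, 0],
])

```text
time_s: 27.98
tcp_pos: [0.5267, -0.0172, 0.0498]
eef_rot: [179.9, 0.0, -15.6]
contact_force: [1.3, -10.1, 1.4]
gripper_width: 0.0008
gripper_force: 4.7
```

Emit:
jog_arm([
  [[0, -0.1, 0], 0, 0],
  [[0, 0, 0], 0, 0],
])

```text
time_s: 28.22
tcp_pos: [0.5267, -0.017, 0.0498]
eef_rot: [179.8, 0.1, -15.6]
contact_force: [1.8, -15.4, 1.6]
gripper_width: 0.0004
gripper_force: 6.9
```

Emit:
jog_arm([
  [[0, 0, 0], 0, 0],
  [[0, 1, 0], 0, 0],
  [[0, 2, 0], 0, 0],
  [[0, 2, 0], 0, 0],
  [[0, 0, -5], 0, 0],
  [[0, 0, -5], 0, 0],
  [[0, 0, -6], 0, 0],
  [[0, 0, -6], 0, 0],
  [[0, 0, -3], 0, 0],
  [[-2, -6, 0], 0, 0],
  [[-1, -6, 0], 0, 0],
  [[-1, -4.5, 0], 0, 0],
])

```text
time_s: 29.72
tcp_pos: [0.5197, 0.1068, 0.3]
eef_rot: [-179.9, -0.0, -15.6]
contact_force: [0.0, -0.9, 0.2]
gripper_width: 0.0001
gripper_force: 0.0
```

Emit:
jog_arm([
  [[0, 0, 0], 0, 0],
  [[0, 0, 0], 0, 0],
])

```text
time_s: 29.98
tcp_pos: [0.5197, 0.1051, 0.2996]
eef_rot: [180.0, 0.0, -15.6]
contact_force: [-0.3, -1.0, -0.3]
gripper_width: 0.0003
gripper_force: 0.0
```

```bash
cat > g.py <<'E'
from fit import *
p,T=cam('wrist'); cv2.imwrite('pics/w5.png',p['pixels'])
mb=region(p,'keybox',[.557,.09],T,.05); ml=region(p,'lid',[.557,.09],T,.0575); print(mb is None, ml is None)
b,bf,l,lf=fitbl([(p,T,mb,ml)],np.r_[.5565,.0935,np.radians(74.4)],np.r_[.5535,.0838,np.radians(74.4)]); print(mb.sum(),bf,ml.sum(),lf); report(b,l)
E
python3 g.py
```

```text
False False
7304 195.0625 9788 1306.4375
box [0.5556 0.0933] 74.38 lid [0.547  0.0847] 74.3 lid_end world [ 0.5226 -0.0019] in box mm [-100.6    6.2] rel ang -0.08
```

View pics/w5.png

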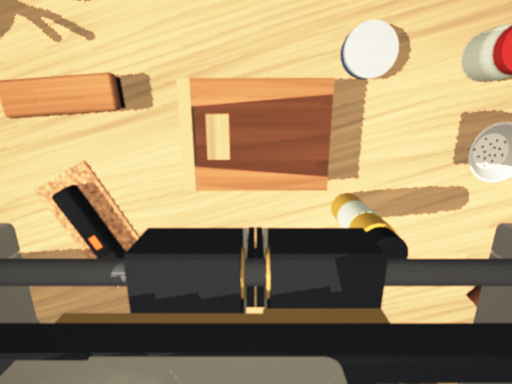

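The picture shows the lid flush with the box's rear end at column 333 and straight between the rails (fitted 100.6 mm behind the box centre against 100 mm for home). The torch is on the mat at (90,215), and the spray can, tin, brush, dish and jar are all undisturbed. Handing in.

```bash
python3 -c "
from plant import *
print(close_job())"
```

```text
the job is handed in; nothing more can be done
None
```

I handed the job in at about 30 s: the torch lies on the mat, the whistle is in the box, and the lid is flush at home after a 15 N push; I did not re-test that it is wedged, and the hand-in gave no verdict.

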